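Load the sample carrier with the amber bottles

TASK

Gather the three amber glass bottles with blue, green and yellow caps into the grey carrier, standing each one upright inside the collar of its cap's colour; set them down, do not drop them. Leave the look-alikes (the white bottles and the black-capped amber one) and the steel beaker where they stand.

Things in the scene. Friction and masses are not known exactly. Their poses are not given: they have to be found in the camera images.
- amber_blue_center (a point): Dark amber (brown) glass sample bottle with a blue screw cap and a white blank label band; loose, upright, 0.08 to 0.16 kg. Round: body diameter 38 mm up to 64 mm above its foot, cap diameter 25 mm from 72 to 92 mm; total height 92 mm. The point is the centre of the bottle, on its axis 46 mm above its foot; z is its axis, up. Belongs in the blue collar.
- amber_green_center (a point): Dark amber (brown) glass sample bottle with a green screw cap and a white blank label band; loose, upright, 0.08 to 0.16 kg. Round: body diameter 38 mm up to 64 mm above its foot, cap diameter 25 mm from 72 to 92 mm; total height 92 mm. The point is the centre of the bottle, on its axis 46 mm above its foot; z is its axis, up. Belongs in the green collar.
- amber_yellow_center (a point): Dark amber (brown) glass sample bottle with a yellow screw cap and a white blank label band; loose, upright, 0.08 to 0.16 kg. Round: body diameter 38 mm up to 64 mm above its foot, cap diameter 25 mm from 72 to 92 mm; total height 92 mm. The point is the centre of the bottle, on its axis 46 mm above its foot; z is its axis, up. Belongs in the yellow collar.
- collar_blue: Blue collar, a fixed ring: inner diameter 58 mm, outer 68 mm, 18 mm tall, open on top; the bottle stands in it on the carrier floor. Origin: centre of its underside, on that floor, 4 mm above the bench; z up, x along the carrier (a fixed grey tray 280 x 100 mm, rim 18 mm above the bench, holding the three collars in a row, 85 mm apart, colours in any order).
- collar_green: Green collar, a fixed ring: inner diameter 58 mm, outer 68 mm, 18 mm tall, open on top; the bottle stands in it on the carrier floor. Origin: centre of its underside, on that floor, 4 mm above the bench; z up, x along the carrier (a fixed grey tray 280 x 100 mm, rim 18 mm above the bench, holding the three collars in a row, 85 mm apart, colours in any order).
- collar_yellow: Yellow collar, a fixed ring: inner diameter 58 mm, outer 68 mm, 18 mm tall, open on top; the bottle stands in it on the carrier floor. Origin: centre of its underside, on that floor, 4 mm above the bench; z up, x along the carrier (a fixed grey tray 280 x 100 mm, rim 18 mm above the bench, holding the three collars in a row, 85 mm apart, colours in any order).
- white_blue_center (a point): Look-alike: opaque white plastic bottle with a blue cap. Same size and shape as the others (38 mm diameter, 92 mm tall, cap 25 mm). Loose, upright. Does not belong in the carrier; leave it where it stands. The point is its centre, 46 mm above its foot; z is its axis, up.
- white_yellow_center (a point): Look-alike: opaque white plastic bottle with a yellow cap. Same size and shape as the others (38 mm diameter, 92 mm tall, cap 25 mm). Loose, upright. Does not belong in the carrier; leave it where it stands. The point is its centre, 46 mm above its foot; z is its axis, up.
- amber_black_center (a point): Look-alike: dark amber glass bottle with a black cap, for which there is no collar. Same size and shape as the others (38 mm diameter, 92 mm tall, cap 25 mm). Loose, upright. Does not belong in the carrier; leave it where it stands. The point is its centre, 46 mm above its foot; z is its axis, up.
- beaker_center (a point): Bystander: empty steel beaker, 68 mm diameter at the rim, 85 mm tall, standing loose beyond the bottles; leave it alone. The point is on its axis 42.5 mm above its foot; z is up.

How it is judged:
At the end, for the whole second after the job is handed in: Each of the three amber bottles (blue, green, yellow cap) stands upright (within 0.12 rad) on the carrier floor inside the collar of its own cap colour (axis within 14 mm of the collar's centre, foot within 6 mm of the floor), released and at rest (horizontal distance between amber_blue_center and collar_blue below 0.014 m and z of amber_blue_center in the frame of collar_blue between 0.04 and 0.052 m and angle between each of amber_blue_center, amber_green_center, amber_yellow_center's own z axis and vertical below 0.12 rad and linear speed of each of amber_blue, amber_green, amber_yellow below 0.02 m/s and angular speed of each of amber_blue, amber_green, amber_yellow below 0.3 rad/s and horizontal distance between amber_green_center and collar_green below 0.014 m and z of amber_green_center in the frame of collar_green between 0.04 and 0.052 m and horizontal distance between amber_yellow_center and collar_yellow below 0.014 m and z of amber_yellow_center in the frame of collar_yellow between 0.04 and 0.052 m); the robot touches nothing.
It fails at once if an amber bottle that belongs in the carrier is dropped or thrown (out of the fingers and faster than 0.7 m/s) ((contact force between amber_blue and the fingers below 0.05 N and linear speed of amber_blue above 0.7 m/s) or (contact force between amber_green and the fingers below 0.05 N and linear speed of amber_green above 0.7 m/s) or (contact force between amber_yellow and the fingers below 0.05 N and linear speed of amber_yellow above 0.7 m/s)).
It fails at once if a look-alike bottle is shifted by more than 20 mm, lifted or knocked over (distance of any of white_blue_center, white_yellow_center, amber_black_center from where it was at the start of the episode above 0.02 m or angle between any of white_blue_center, white_yellow_center, amber_black_center's own z axis and vertical above 0.3 rad).
It fails at once if the beaker is shifted by more than 20 mm, lifted or knocked over (distance of beaker_center from where it was at the start of the episode above 0.02 m or angle between beaker_center's own z axis and vertical above 0.3 rad).
It also fails if it takes over 80 s, if anything falls off the work surface, if the arm or the gripper's body presses on something with over 40 N, if the wrist force passes 120 N, or if a joint passes its speed limit or range.

ROBOT

A 6-joint arm with a two-finger parallel gripper is mounted at the origin on the work surface. World frame = base frame: x ahead of the robot, y to its left, z up, the work surface at z = 0. Lengths are in m, angles in rad, forces in N, time in s.
With the tool pointing down it reaches from about 0.425 to 0.95 m from the base axis. Payload 3.5 kg.
Tool frame: the origin (TCP) lies between the finger pads; the fingertips stand 17 mm ahead of it and the grasp point (between the pads) lies 2 mm behind it; z points along the fingers, y is the direction in which the jaws open and shut (so a half turn about z gives the same grasp; the last joint's range is limited). The gripper opens to 85 mm and grips with 20 to 120 N. Pads are 22 mm wide; open, the fingers measure 114 mm over their backs; the gripper's body (76 mm by 85 mm) begins 54 mm behind the grasp point. The pads swing forward as they close: fully open they stand 13 mm farther back than shut.
Start: joints at [-1.311, 0.286, 1.577, -0, 1.279, -0.15], TCP at [0.269, -0.619, 0.248] pointing down, gripper open.
Joint ranges: [-2.77, 2.77], [-0.9, 2.22], [0.21, 2.48], [-1.53, 4.67], [0.24, 2.81], [-2.84, 2.84]. Speed limits (rad/s): [2.79, 2.79, 3.14, 3.14, 3.14, 3.14].

INTERFACE

Orientations are given as a unit quaternion [x, y, z, w].
In Python, from plant import ctrl gives the robot as it stands.
- The arm moves only by the tool carry_out, never from a script. Its argument "commands" is a list of rows, each an object with "delta_pos": the shift along the tool's x, y, z in m, a list of three; "delta_rot": the turn, a rotation vector about the tool's x, y, z in rad, a list of three; "claw": the opening in per cent of the stroke, from 0 (shut) to 100 (fully open). A call has 1 to 8 rows; each row is the pose to reach, as a shift and turn from the pose measured when the call began, along the tool's axes at that moment; what a row does not reach only later rows make up. A row lasts 1/12 s, in which the tool goes at most 41.7 mm and 7.16 degrees, less where a joint would pass 70% of its speed; a pose out of reach is approached as far as the arm can. A call with a gripper value outside its range is refused whole. The fingers move at their own pace and stop on an object; "force" is the grip in N (left out, the last holds). Time passes only in rows, so rows that repeat a pose let the fingers close. It gives the time, the measured TCP pose, the force and the opening at its end, in the units of the state.
- ctrl.get_state(): the state, without advancing time (a new reading comes with each control period).
- ctrl.read_camera(name): name is "side" or "top" or "wrist"; returns (picture, depth): 420x560x3 uint8, red, green, blue; 420x560 float32, m along the optical axis (not along the pixel's ray), 0 where there is no reading.
- ctrl.camera_info(name): a dict with "fx", "fy", "cx", "cy" (pixels), "rvec" (rotation vector, rad) and "tvec" (3), from world to camera coordinates, as OpenCV has them; the wrist camera has in their place "mount" (4x4, takes a point from camera to tool coordinates, whose origin is the TCP and whose axes are the flange's). Camera axes: x right, y down, z forward; pixel columns grow to the right and rows downward; lengths in m; the calibration is good to about 2 mm. A picture is of the moment at which its call begins: read the wrist's pose just before it. camera_info takes no time and is no camera call.
- ctrl.sign_off(): hands the job in, once; it reports no verdict.
The state is a dict: "time": time; "qpos": joint angles; "dq": joint speeds; "joint_efforts": joint torques, N m; "eef_pos": TCP position; "tcp_rot": TCP orientation; "contact_force": force on the tool from outside, world axes, zero at the start; "wrist_torque": the same for the moment, N m; "opening": opening from 0.0 (shut) to 1.0 (fully open).
Only numpy, scipy, OpenCV 4.12 (cv2) and the standard library are available. Lean on these libraries where they do the work, as an engineer would, in place of code of your own. Each camera call takes 0.05 s, during which the arm holds its last target.

## Working session

There is one attempt and no reset: what is moved stays moved. The work goes in short steps, Python scripts to look and compute and a tool call to move; the robot and the scene stay as the last step left them, time stands still between calls to the robot, and variables do not carry over. Pictures are saved under pics/ and viewed, and the job is handed in when it is done.

Besides the shell and the picture viewer there is one more tool, called after "Request:" as a command line: name --argument value ..., lists and objects as JSON in quotes. carry_out: Moves the arm, as the interface text tells. Its arguments: {"type":"object","properties":{"commands":{"type":"array"},"force":{"type":"number"}},"required":["commands"]}

```bash
mkdir -p pics; ls; python3 - <<'E'
from plant import ctrl
import cv2,numpy as np
print(ctrl.get_state())
for n in("top","side","wrist"):
    p,d=ctrl.read_camera(n); cv2.imwrite(f"pics/{n}0.png",p[:,:,::-1]); np.savez(f"pics/{n}0.npz",p=p,d=d); print(n,ctrl.camera_info(n))
E
```

```text
pics
{'time': 0.0, 'qpos': array([-1.31103071e+00,  2.87180158e-01,  1.57817423e+00,  3.64308297e-05,
        1.27858842e+00, -1.49973250e-01]), 'dq': array([-0.00152602, -0.0004283 , -0.00048151, -0.00139697,  0.00019767,
        0.00067651]), 'joint_efforts': array([-2.42718088e-04, -4.05981266e+01, -2.92622977e+01, -1.94517902e-04,
        5.89362782e-03,  3.44813820e-06]), 'eef_pos': array([ 0.2687918 , -0.61850606,  0.24693896]), 'tcp_rot': array([ 9.79087950e-01,  2.03434029e-01, -4.70639053e-05, -1.17426135e-03]), 'contact_force': array([ 0.38866754,  0.18351464, -0.12328073]), 'wrist_torque': array([0.02393586, 0.02548518, 0.03505584]), 'opening': 0.9952647529331181}
top {'fx': 380.5019579033581, 'fy': 380.5019579033581, 'cx': 276.37947185100086, 'cy': 209.16587943556434, 'rvec': array([ 2.23469744, -1.95087603,  0.21670357]), 'tvec': array([-0.02000973,  0.58319588,  0.65918123])}
side {'fx': 445.9434858208627, 'fy': 445.9434858208627, 'cx': 279.9487319874566, 'cy': 210.24361971587552, 'rvec': array([ 0.07045437, -2.82734239,  1.28296804]), 'tvec': array([0.58351622, 0.01249845, 0.91230921])}
wrist {'fx': 292.075580584729, 'fy': 292.075580584729, 'cx': 286.24424901537765, 'cy': 208.36183814740005, 'mount': array([[ 6.05419789e-04, -9.55266626e-01, -2.95745341e-01,
         7.71741272e-02],
       [ 9.99999786e-01,  6.51679739e-04, -5.78478960e-05,
        -9.45943100e-04],
       [ 2.47991411e-04, -2.95745242e-01,  9.55266816e-01,
        -1.24474790e-01],
       [ 0.00000000e+00,  0.00000000e+00,  0.00000000e+00,
         1.00000000e+00]])}
```

View pics/top0.png

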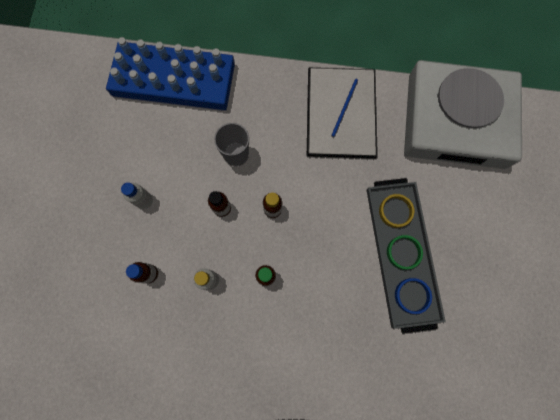

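View pics/side0.png

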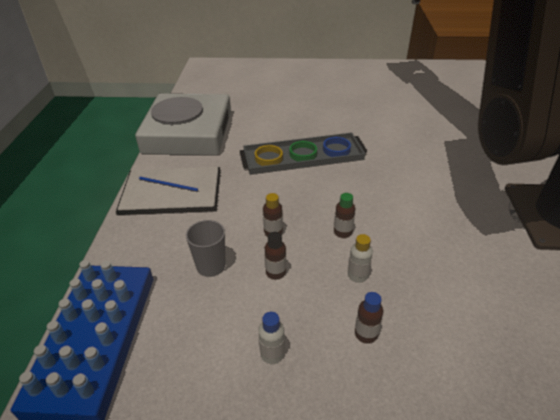

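View pics/wrist0.png

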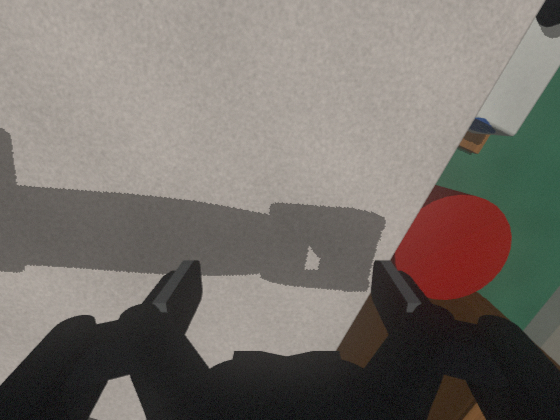

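Top view: the amber bottles are blue-capped at (137,271), green at (265,274) and yellow at (272,200). The collars are yellow at (397,210), green at (405,253) and blue at (413,296). The look-alikes are at (129,189), (203,279) and (217,200), and the beaker is at (233,137). The side view shows the same layout.

```bash
cat > h.py <<'E'
import numpy as np,cv2
from plant import ctrl
from scipy.spatial.transform import Rotation as R
def cam(n):
    i=ctrl.camera_info(n); Rm=cv2.Rodrigues(i["rvec"])[0]; return i,Rm,i["tvec"]
def ray(n,uv,z):
    i,Rm,t=cam(n); uv=np.atleast_2d(uv).astype(float)
    d=np.c_[(uv[:,0]-i["cx"])/i["fx"],(uv[:,1]-i["cy"])/i["fy"],np.ones(len(uv))]@Rm
    c=-Rm.T@t; return c+d*((z-c[2])/d[:,2])[:,None]
def proj(n,P):
    i,Rm,t=cam(n); q=np.atleast_2d(P)@Rm.T+t; return np.c_[q[:,0]/q[:,2]*i["fx"]+i["cx"],q[:,1]/q[:,2]*i["fy"]+i["cy"]]
def cloud(n,d):
    i,Rm,t=cam(n); v,u=np.indices(d.shape); q=np.stack([(u-i["cx"])/i["fx"]*d,(v-i["cy"])/i["fy"]*d,d],-1); return (q-t)@Rm
E
cat > m.py <<'E'
from h import *
import sys
tag=sys.argv[1]
def objs(tag):
  for n in("top","side"):
    f=np.load(f"pics/{n}{tag}.npz");p,d=f["p"],f["d"];W=cloud(n,d)
    hsv=cv2.cvtColor(p,cv2.COLOR_RGB2HSV)
    tall=((W[...,2]>.066)&(W[...,2]<.105)&(d>0)&(W[...,0]>.2)).astype(np.uint8)
    k,l,s,c=cv2.connectedComponentsWithStats(tall)
    for j in range(1,k):
        if s[j,4]<40: continue
        m=l==j; P=W[m]; zt=np.percentile(P[:,2],95); tp=m&(W[...,2]>.087)
        v,u=np.nonzero(tp)
        if len(u)<10: continue
        (cx,cy),r=cv2.minEnclosingCircle(np.c_[u,v].astype(np.float32))
        Q=ray(n,[[u.mean(),v.mean()],[cx,cy]],.092)
        print(n,"px",c[j].round(),s[j,4],"ztop",zt.round(4),"xy",Q[:,:2].round(4).tolist(),"d",np.ptp(W[tp][:,:2],0).round(3),"hsv",np.median(hsv[tp],0))
objs(tag)
n="top";f=np.load(f"pics/top{tag}.npz");p,d=f["p"],f["d"]
hsv=cv2.cvtColor(p,cv2.COLOR_RGB2HSV)
for col,(a,b) in dict(yellow=(15,32),green=(45,80),blue=(105,128)).items():
  for n,box in (("top",(365,175,445,335)),("side",(235,130,370,175))):
    p=np.load(f"pics/{n}{tag}.npz")["p"];hsv=cv2.cvtColor(p,cv2.COLOR_RGB2HSV)
    m=(hsv[...,0]>=a)&(hsv[...,0]<=b)&(hsv[...,1]>130)
    M=np.zeros_like(m);M[box[1]:box[3],box[0]:box[2]]=m[box[1]:box[3],box[0]:box[2]]
    cs,_=cv2.findContours(M.astype(np.uint8),cv2.RETR_EXTERNAL,cv2.CHAIN_APPROX_NONE)
    if not cs: print(col,n,"none");continue
    cc=np.vstack(cs)[:,0]
    Q=ray(n,cc,.022)[:,:2].astype(np.float32)
    (x,y),r=cv2.minEnclosingCircle(Q); print(col,n,"px",cc.mean(0).round(),"center",round(x,4),round(y,4),"r",round(r,4), "ext",np.ptp(Q,0))
E
python3 m.py 0
```

```text
top px [231. 138.] 408 ztop 0.0874 xy [[0.6995, 0.1585], [0.6999, 0.1626]] d [0.064 0.064] hsv [10.  9. 88.]
top px [131. 191.] 316 ztop 0.0941 xy [[0.5757, 0.3365], [0.5759, 0.3366]] d [0.023 0.024] hsv [110. 195. 106.]
top px [217. 200.] 289 ztop 0.0942 xy [[0.581, 0.1729], [0.581, 0.1727]] d [0.024 0.023] hsv [64.  28.5 18.5]
top px [272. 202.] 285 ztop 0.0945 xy [[0.5925, 0.0688], [0.5924, 0.0686]] d [0.023 0.023] hsv [ 23. 180. 128.]
top px [137. 272.] 340 ztop 0.0942 xy [[0.4294, 0.2946], [0.4293, 0.2945]] d [0.024 0.024] hsv [110. 196. 107.]
top px [265. 275.] 319 ztop 0.0944 xy [[0.4549, 0.0626], [0.455, 0.0624]] d [0.023 0.024] hsv [ 67. 158.  94.]
top px [203. 279.] 317 ztop 0.0942 xy [[0.4334, 0.1728], [0.4338, 0.1728]] d [0.024 0.024] hsv [ 23. 176. 131.]
side px [272. 204.] 290 ztop 0.0925 xy [[0.595, 0.0744], [0.5952, 0.0743]] d [0.023 0.025] hsv [ 22. 207. 139.]
side px [345. 203.] 287 ztop 0.0927 xy [[0.4574, 0.0682], [0.4575, 0.0689]] d [0.022 0.025] hsv [ 63. 141. 100.]
side px [274. 243.] 357 ztop 0.0926 xy [[0.5834, 0.1783], [0.5831, 0.1792]] d [0.024 0.024] hsv [
[... 153 characters left out ...]
ztop 0.0928 xy [[0.432, 0.3], [0.4322, 0.3006]] d [0.023 0.025] hsv [112. 154. 112.]
side px [270. 326.] 516 ztop 0.0929 xy [[0.5779, 0.342], [0.5779, 0.3421]] d [0.023 0.025] hsv [112. 150. 112.]
yellow top px [397. 210.] center 0.6202 -0.1803 r 0.036 ext [0.06955409 0.06897248]
yellow side px [268. 155.] center 0.6226 -0.1692 r 0.0439 ext [0.06603593 0.08470722]
green top px [405. 253.] center 0.4835 -0.2167 r 0.09 ext [0.17376804 0.07817933]
green side px [303. 150.] center 0.5406 -0.1983 r 0.0335 ext [0.06026751 0.06535161]
blue top px [413. 296.] center 0.4433 -0.2321 r 0.0507 ext [0.08868393 0.07369451]
blue side px [336. 145.] center 0.4592 -0.2122 r 0.0409 ext [0.06125584 0.07988274]
```

```bash
cat > c.py <<'E'
from h import *
for n,box in (("top",(365,175,445,335)),("side",(235,130,370,175))):
  for col,(a,b) in dict(yellow=(15,32),green=(45,80),blue=(105,128)).items():
    p=np.load(f"pics/{n}0.npz")["p"];hsv=cv2.cvtColor(p,cv2.COLOR_RGB2HSV)
    m=(hsv[...,0]>=a)&(hsv[...,0]<=b)&(hsv[...,1]>130)
    M=np.zeros(m.shape,np.uint8);M[box[1]:box[3],box[0]:box[2]]=m[box[1]:box[3],box[0]:box[2]]
    k,l,s,c=cv2.connectedComponentsWithStats(M,connectivity=8)
    j=1+s[1:,4].argmax(); cs,hi=cv2.findContours((l==j).astype(np.uint8),cv2.RETR_CCOMP,cv2.CHAIN_APPROX_NONE)
    o=max(cs,key=cv2.contourArea); (x,y),r,_=cv2.fitEllipse(ray(n,o[:,0],.022)[:,:2].astype(np.float32)*1000)
    print(n,col,s[j],"outer",round(x,1),round(y,1),np.round(r,1))
E
python3 c.py
```

```text
top yellow [379 194  35  34 380] outer 620.4 -180.0 [66.5 69.8]
top green [387 236  36  33 322] outer 538.8 -201.5 [64.2 68.8]
top blue [395 278  37  36 408] outer 457.3 -223.0 [65.7 69.7]
side yellow [255 145  28  21 349] outer 621.9 -170.6 [67.6 84.4]
side green [290 146   9  10  18] outer 547.6 -199.1 [44.6 59.9]
side blue [324 137  26  16  98] outer 459.0 -219.1 [60.8 63.6]
```

```bash
cat > go.py <<'E'
from h import *
import sys
s=ctrl.get_state(); T=R.from_quat(s["tcp_rot"]); x,y,z=map(float,sys.argv[1:4]); yaw=float(sys.argv[4]) if len(sys.argv)>4 else .258
D=R.from_matrix(np.array([[np.cos(yaw),np.sin(yaw),0],[np.sin(yaw),-np.cos(yaw),0],[0,0,-1]]).astype(float))
dp=T.inv().apply(np.array([x,y,z])-s["eef_pos"])
print("t",round(s["time"],2),"pos",s["eef_pos"].round(4),"f",s["contact_force"].round(1),"open",round(s["opening"],3),"q6",s["qpos"][[0,5]].round(2))
print("dp",dp.round(4),"drot",(T.inv()*D).as_rotvec().round(4),"dist",np.linalg.norm(dp).round(3))
E
python3 go.py .455 .063 .2
```

```text
t 0.15 pos [ 0.2688 -0.6186  0.2472] f [-0.5  0.4 -0.5] open 1.0 q6 [-1.31 -0.15]
dp [ 0.4423 -0.5509  0.0484] drot [-1.900e-03 -1.000e-04  1.518e-01] dist 0.708
```

Request:
carry_out --commands '[{"delta_pos": [0.2, -0.25, 0.02], "delta_rot": [0, 0, 0.15], "claw": 100}, {"delta_pos": [0.2, -0.25, 0.02], "delta_rot": [0, 0, 0.15], "claw": 100}, {"delta_pos": [0.2, -0.25, 0.02], "delta_rot": [0, 0, 0.15], "claw": 100}, {"delta_pos": [0.2, -0.25, 0.02], "delta_rot": [0, 0, 0.15], "claw": 100}, {"delta_pos": [0.2, -0.25, 0.02], "delta_rot": [0, 0, 0.15], "claw": 100}, {"delta_pos": [0.2, -0.25, 0.02], "delta_rot": [0, 0, 0.15], "claw": 100}, {"delta_pos": [0.2, -0.25, 0.02], "delta_rot": [0, 0, 0.15], "claw": 100}, {"delta_pos": [0.2, -0.25, 0.02], "delta_rot": [0, 0, 0.15], "claw": 100}]'

```text
time: 0.82
eef_pos: [0.3527, -0.3063, 0.2269]
tcp_rot: [0.992, 0.13, -0.0, -0.002]
contact_force: [0.5, 0.4, -0.3]
opening: 0.999
```

```bash
python3 go.py .455 .063 .2
```

```text
t 0.82 pos [ 0.3527 -0.3063  0.2269] f [ 0.5  0.4 -0.3] open 0.999 q6 [-0.93  0.38]
dp [ 0.194  -0.3304  0.0281] drot [-0.0036 -0.0001  0.0027] dist 0.384
```

Request:
carry_out --commands '[{"delta_pos": [0.194, -0.33, 0.028], "delta_rot": [-0.003, 0, 0.003], "claw": 100}, {"delta_pos": [0.194, -0.33, 0.028], "delta_rot": [-0.003, 0, 0.003], "claw": 100}, {"delta_pos": [0.194, -0.33, 0.028], "delta_rot": [-0.003, 0, 0.003], "claw": 100}, {"delta_pos": [0.194, -0.33, 0.028], "delta_rot": [-0.003, 0, 0.003], "claw": 100}, {"delta_pos": [0.194, -0.33, 0.028], "delta_rot": [-0.003, 0, 0.003], "claw": 100}, {"delta_pos": [0.194, -0.33, 0.028], "delta_rot": [-0.003, 0, 0.003], "claw": 100}, {"delta_pos": [0.194, -0.33, 0.028], "delta_rot": [-0.003, 0, 0.003], "claw": 100}, {"delta_pos": [0.194, -0.33, 0.028], "delta_rot": [-0.003, 0, 0.003], "claw": 100}]'

```text
time: 1.48
eef_pos: [0.4407, 0.0131, 0.2039]
tcp_rot: [0.992, 0.128, 0.0, -0.0]
contact_force: [1.1, -0.5, 0.2]
opening: 1.0
```

```bash
python3 go.py .455 .063 .15
```

```text
t 1.48 pos [0.4407 0.0131 0.2039] f [ 1.1 -0.5  0.2] open 1.0 q6 [-0.2   1.11]
dp [ 0.0265 -0.0446  0.054 ] drot [-0.0002 -0.0007 -0.0003] dist 0.075
```

Request:
carry_out --commands '[{"delta_pos": [0.0265, -0.0446, 0.02], "delta_rot": [0, 0, 0], "claw": 100}, {"delta_pos": [0.0265, -0.0446, 0.02], "delta_rot": [0, 0, 0], "claw": 100}, {"delta_pos": [0.0265, -0.0446, 0.02], "delta_rot": [0, 0, 0], "claw": 100}, {"delta_pos": [0.0265, -0.0446, 0.02], "delta_rot": [0, 0, 0], "claw": 100}]'

```text
time: 1.82
eef_pos: [0.4545, 0.0636, 0.1833]
tcp_rot: [0.992, 0.13, -0.001, -0.0]
contact_force: [-0.4, 0.2, 0.3]
opening: 0.996
```

```bash
cat > w.py <<'E'
from h import *
import sys
tag=sys.argv[1]
s=ctrl.get_state(); p,d=ctrl.read_camera("wrist"); i=ctrl.camera_info("wrist")
cv2.imwrite(f"pics/w{tag}.png",p[:,:,::-1]); T=R.from_quat(s["tcp_rot"]).as_matrix(); M=i["mount"]
hsv=cv2.cvtColor(p,cv2.COLOR_RGB2HSV)
v,u=np.indices(d.shape);q=np.stack([(u-i["cx"])/i["fx"]*d,(v-i["cy"])/i["fy"]*d,d],-1)
W=(q@M[:3,:3].T+M[:3,3])@T.T+s["eef_pos"]
top=((W[...,2]>.082)&(W[...,2]<.102)&(d>0)&(v<260)).astype(np.uint8)
k,l,st,c=cv2.connectedComponentsWithStats(top)
C=M[:3,3]@T.T+s["eef_pos"]
for j in range(1,k):
    if st[j,4]<100: continue
    vv,uu=np.nonzero(l==j); (x,y),r=cv2.minEnclosingCircle(np.c_[uu,vv].astype(np.float32))
    dr=(M[:3,:3]@np.array([(x-i["cx"])/i["fx"],(y-i["cy"])/i["fy"],1]))@T.T
    Q=C+dr*(.092-C[2])/dr[2]
    print("cap px",(round(x),round(y)),"r",round(r),"medz",np.median(W[l==j][:,2]).round(4),"xy",Q[:2].round(4),"cloud mid",((W[l==j].max(0)+W[l==j].min(0))/2)[:2].round(4),"ext",np.ptp(W[l==j],0).round(3),"hsv",np.median(hsv[l==j],0))
E
python3 w.py 1; python3 go.py .455 .063 .05
```

```text
cap px (174, 0) r 20 medz 0.0902 xy [0.5789 0.1714] cloud mid [0.5783 0.1735] ext [0.013 0.021 0.011] hsv [15. 20. 48.]
cap px (334, 21) r 23 medz 0.0908 xy [0.5942 0.07  ] cloud mid [0.5954 0.0711] ext [0.024 0.025 0.012] hsv [ 23. 169. 152.]
cap px (0, 173) r 11 medz 0.0842 xy [0.4356 0.2804] cloud mid [0.4316 0.2866] ext [0.019 0.006 0.006] hsv [114.  78.  61.]
cap px (146, 204) r 18 medz 0.0907 xy [0.4398 0.1727] cloud mid [0.4365 0.1749] ext [0.025 0.025 0.011] hsv [ 22. 161. 147.]
cap px (288, 214) r 16 medz 0.0908 xy [0.4596 0.065 ] cloud mid [0.4578 0.0646] ext [0.024 0.025 0.011] hsv [ 65. 126. 111.]
t 1.87 pos [0.4548 0.0628 0.1839] f [ 0.   0.2 -0. ] open 1.001 q6 [-0.08  1.23]
dp [ 2.000e-04 -1.000e-04  1.339e-01] drot [ 0.0001 -0.      0.0004] dist 0.134
```

View pics/w1.png

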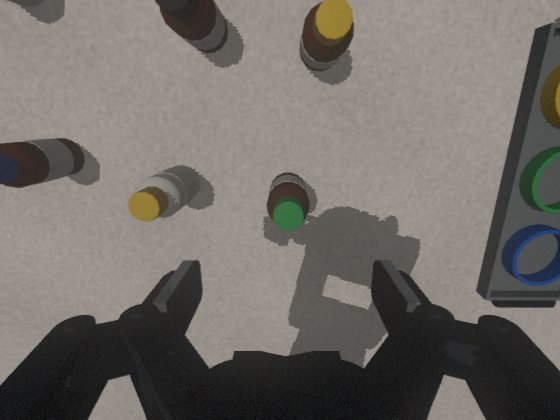

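The wrist image shows the green cap at (288,214), centred between the fingers with free space around it. I'll descend along the axis at about (0.4565, 0.064).

Request:
carry_out --commands '[{"delta_pos": [0.0015, -0.001, 0.03], "delta_rot": [0, 0, 0], "claw": 100}, {"delta_pos": [0.0015, -0.001, 0.06], "delta_rot": [0, 0, 0], "claw": 100}, {"delta_pos": [0.0015, -0.001, 0.09], "delta_rot": [0, 0, 0], "claw": 100}, {"delta_pos": [0.0015, -0.001, 0.115], "delta_rot": [0, 0, 0], "claw": 100}, {"delta_pos": [0.0015, -0.001, 0.133], "delta_rot": [0, 0, 0], "claw": 100}, {"delta_pos": [0.0015, -0.001, 0.133], "delta_rot": [0, 0, 0], "claw": 100}, {"delta_pos": [0.0015, -0.001, 0.133], "delta_rot": [0, 0, 0], "claw": 60}, {"delta_pos": [0.0015, -0.001, 0.133], "delta_rot": [0, 0, 0], "claw": 50}]' --force 35

```text
time: 2.53
eef_pos: [0.4574, 0.0632, 0.0525]
tcp_rot: [0.992, 0.128, 0.001, 0.0]
contact_force: [-0.3, 0.1, -0.2]
opening: 0.746
```

Request:
carry_out --commands '[{"delta_pos": [0, 0, 0], "delta_rot": [0, 0, 0], "claw": 35}, {"delta_pos": [0, 0, 0], "delta_rot": [0, 0, 0], "claw": 20}, {"delta_pos": [0, 0, 0], "delta_rot": [0, 0, 0], "claw": 10}, {"delta_pos": [0, 0, 0], "delta_rot": [0, 0, 0], "claw": 10}, {"delta_pos": [0, 0, 0], "delta_rot": [0, 0, 0], "claw": 10}, {"delta_pos": [0, 0, 0], "delta_rot": [0, 0, 0], "claw": 10}]'

```text
time: 3.03
eef_pos: [0.4592, 0.0629, 0.0546]
tcp_rot: [0.992, 0.128, 0.003, 0.001]
contact_force: [-1.3, -0.4, 6.2]
opening: 0.433
```

```bash
python3 go.py .4565 .064 .2
```

```text
t 3.03 pos [0.4592 0.0629 0.0546] f [-1.3 -0.4  6.2] open 0.433 q6 [-0.08  1.23]
dp [-0.0014 -0.0013 -0.1454] drot [ 0.003  -0.0064 -0.0005] dist 0.145
```

Grip confirmed: it stopped at an opening of 0.433, about 37 mm. Lifting.

Request:
carry_out --commands '[{"delta_pos": [0, 0, -0.01], "delta_rot": [0, 0, 0], "claw": 10}, {"delta_pos": [0, 0, -0.03], "delta_rot": [0, 0, 0], "claw": 10}, {"delta_pos": [0, 0, -0.06], "delta_rot": [0, 0, 0], "claw": 10}, {"delta_pos": [0, 0, -0.09], "delta_rot": [0, 0, 0], "claw": 10}, {"delta_pos": [0, 0, -0.12], "delta_rot": [0, 0, 0], "claw": 10}, {"delta_pos": [0, 0, -0.14], "delta_rot": [0, 0, 0], "claw": 10}, {"delta_pos": [0, 0, -0.145], "delta_rot": [0, 0, 0], "claw": 10}]'

```text
time: 3.62
eef_pos: [0.4603, 0.0631, 0.2047]
tcp_rot: [0.992, 0.129, 0.008, 0.002]
contact_force: [0.7, -1.0, -0.7]
opening: 0.431
```

```bash
python3 go.py .5388 -.2015 .18;python3 w.py 2
```

```text
t 3.62 pos [0.4603 0.0631 0.2047] f [ 0.7 -1.  -0.7] open 0.431 q6 [-0.08  1.23]
dp [0.0081 0.2758 0.0265] drot [ 0.0059 -0.0148 -0.0001] dist 0.277
cap px (182, 18) r 22 medz 0.0907 xy [0.5829 0.1733] cloud mid [0.5837 0.175 ] ext [0.024 0.025 0.011] hsv [15. 17. 61.]
cap px (322, 41) r 20 medz 0.0908 xy [0.5946 0.0721] cloud mid [0.5956 0.071 ] ext [0.025 0.025 0.011] hsv [ 23. 163. 173.]
cap px (11, 176) r 17 medz 0.0904 xy [0.435  0.2902] cloud mid [0.4324 0.2938] ext [0.025 0.019 0.011] hsv [112. 147. 140.]
cap px (155, 206) r 16 medz 0.0907 xy [0.4385 0.173 ] cloud mid [0.4367 0.1747] ext [0.025 0.025 0.011] hsv [ 22. 160. 167.]
```

View pics/w2.png

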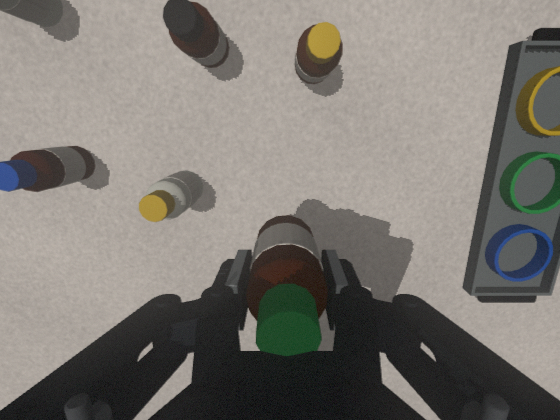

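The wrist image shows the green bottle upright between the pads. Carrying it to above the green collar.

Request:
carry_out --commands '[{"delta_pos": [0.001, 0.02, 0.0], "delta_rot": [0.006, -0.015, 0], "claw": 10}, {"delta_pos": [0.002, 0.055, 0.0], "delta_rot": [0.006, -0.015, 0], "claw": 10}, {"delta_pos": [0.003, 0.095, 0.0], "delta_rot": [0.006, -0.015, 0], "claw": 10}, {"delta_pos": [0.004, 0.135, 0.0], "delta_rot": [0.006, -0.015, 0], "claw": 10}, {"delta_pos": [0.005, 0.175, 0.005], "delta_rot": [0.006, -0.015, 0], "claw": 10}, {"delta_pos": [0.006, 0.215, 0.01], "delta_rot": [0.006, -0.015, 0], "claw": 10}, {"delta_pos": [0.007, 0.25, 0.02], "delta_rot": [0.006, -0.015, 0], "claw": 10}, {"delta_pos": [0.008, 0.275, 0.026], "delta_rot": [0.006, -0.015, 0], "claw": 10}]'

```text
time: 4.33
eef_pos: [0.5371, -0.2032, 0.176]
tcp_rot: [0.992, 0.128, -0.003, -0.001]
contact_force: [0.1, 0.4, -1.3]
opening: 0.433
```

Request:
carry_out --commands '[{"delta_pos": [0, 0, 0], "delta_rot": [0, 0, 0], "claw": 10}]'

```text
time: 4.42
eef_pos: [0.5365, -0.2067, 0.1728]
tcp_rot: [0.992, 0.126, -0.004, -0.002]
contact_force: [-0.8, 1.0, -1.3]
opening: 0.432
```

```bash
python3 go.py .5388 -.2015 .12
```

```text
t 4.42 pos [ 0.5365 -0.2067  0.1728] f [-0.8  1.  -1.3] open 0.432 q6 [-0.54  0.78]
dp [ 0.0039 -0.0042  0.0528] drot [-0.0043  0.0077 -0.006 ] dist 0.053
```

Request:
carry_out --commands '[{"delta_pos": [0.005, -0.004, 0.02], "delta_rot": [-0.004, 0.008, -0.006], "claw": 10}, {"delta_pos": [0.005, -0.004, 0.04], "delta_rot": [-0.004, 0.008, -0.006], "claw": 10}, {"delta_pos": [0.005, -0.004, 0.05], "delta_rot": [-0.004, 0.008, -0.006], "claw": 10}, {"delta_pos": [0.005, -0.004, 0.053], "delta_rot": [-0.004, 0.008, -0.006], "claw": 10}, {"delta_pos": [0.005, -0.004, 0.053], "delta_rot": [-0.004, 0.008, -0.006], "claw": 10}]'

```text
time: 4.83
eef_pos: [0.5387, -0.2004, 0.118]
tcp_rot: [0.992, 0.129, -0.001, -0.001]
contact_force: [0.7, -0.4, -1.3]
opening: 0.436
```

```bash
python3 go.py .540 -.2015 .0615; python3 - <<'E'
from h import *
for n in("top","side"):
    p,d=ctrl.read_camera(n); np.savez(f"pics/{n}1.npz",p=p,d=d); cv2.imwrite(f"pics/{n}1.png",p[:,:,::-1])
E
python3 m.py 1 | grep -E "^(top|side)"
```

```text
t 4.83 pos [ 0.5387 -0.2004  0.118 ] f [ 0.7 -0.4 -1.3] open 0.436 q6 [-0.53  0.78]
dp [0.0011 0.0016 0.0565] drot [-0.0031  0.0024  0.0005] dist 0.057
top px [231. 138.] 401 ztop 0.0872 xy [[0.6966, 0.1627], [0.7008, 0.1626]] d [0.064 0.065] hsv [ 8.   9.5 92. ]
top px [131. 191.] 313 ztop 0.0939 xy [[0.5755, 0.3364], [0.5753, 0.3359]] d [0.023 0.025] hsv [110. 195. 116.]
top px [217. 200.] 286 ztop 0.0943 xy [[0.5809, 0.1729], [0.581, 0.1728]] d [0.024 0.023] hsv [75. 24. 21.]
top px [272. 202.] 287 ztop 0.0945 xy [[0.5926, 0.0688], [0.5927, 0.069]] d [0.023 0.023] hsv [ 23. 179. 139.]
top px [410. 258.] 58 ztop 0.1017 xy [[0.519, -0.1926], [0.5188, -0.1929]] d [0.007 0.012] hsv [17. 22. 57.]
top px [137. 272.] 334 ztop 0.0943 xy [[0.4294, 0.2942], [0.4287, 0.2937]] d [0.024 0.024] hsv [110. 192. 117.]
top px [203. 279.] 320 ztop 0.0945 xy [[0.4333, 0.1729], [0.4336, 0.1728]] d [0.024 0.024] hsv [ 23. 175. 143.]
side px [305. 129.] 222 ztop 0.1021 xy [[0.5377, -0.1901], [0.5365, -0.2002]] d [0.036 0.024] hsv [16. 37. 87.]
side px [272. 203.] 289 ztop 0.0928 xy [[0.595, 0.0746], [0.5953, 0.0743]] d [0.023 0.024] hsv [ 22. 207. 140.]
side px [274. 243.] 351 ztop 0.0925 xy [[0.5835, 0.1784], [0.583, 0.1803]] d [0.024 0.024] hsv [15. 41. 44.]
side px [361. 246.] 373 ztop 0.0927 xy [[0.4361, 0.1783], [0.4366, 0.1798]] d [0.024 0.025] hsv [ 22. 200. 141.]
side px [371. 306.] 492 ztop 0.0926 xy [[0.4319, 0.3], [0.4322, 0.3006]] d [0.023 0.024] hsv [112. 154. 114.]
side px [270. 326.] 518 ztop 0.0927 xy [[0.578, 0.342], [0.578, 0.3423]] d [0.023 0.024] hsv [112. 151. 114.]
```

View pics/side1.png

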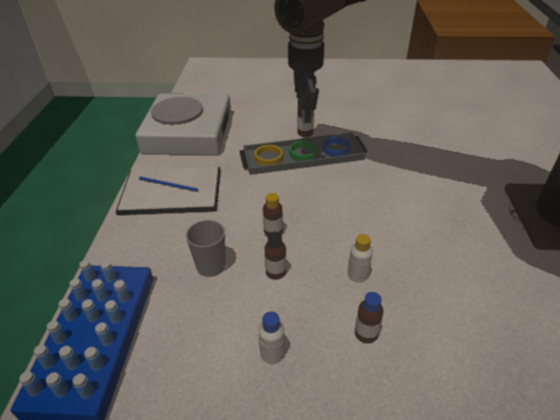

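The side view shows the bottle held at (305,125) above the green ring at (303,150). Lowering it.

Request:
carry_out --commands '[{"delta_pos": [0.001, 0.0015, 0.015], "delta_rot": [-0.003, 0.002, 0], "claw": 10}, {"delta_pos": [0.001, 0.0015, 0.03], "delta_rot": [-0.003, 0.002, 0], "claw": 10}, {"delta_pos": [0.001, 0.0015, 0.042], "delta_rot": [-0.003, 0.002, 0], "claw": 10}, {"delta_pos": [0.001, 0.0015, 0.05], "delta_rot": [-0.003, 0.002, 0], "claw": 10}, {"delta_pos": [0.001, 0.0015, 0.055], "delta_rot": [-0.003, 0.002, 0], "claw": 10}, {"delta_pos": [0.001, 0.0015, 0.057], "delta_rot": [-0.003, 0.002, 0], "claw": 10}, {"delta_pos": [0.001, 0.0015, 0.058], "delta_rot": [-0.003, 0.002, 0], "claw": 10}]'

```text
time: 5.52
eef_pos: [0.5419, -0.2026, 0.0626]
tcp_rot: [0.992, 0.129, 0.002, 0.002]
contact_force: [-0.2, -0.0, -0.6]
opening: 0.431
```

```bash
python3 go.py .540 -.2015 .0586
```

```text
t 5.52 pos [ 0.5419 -0.2026  0.0626] f [-0.2 -0.  -0.6] open 0.431 q6 [-0.53  0.78]
dp [-0.0015 -0.0016  0.004 ] drot [ 0.0036 -0.0032  0.0005] dist 0.005
```

Request:
carry_out --commands '[{"delta_pos": [-0.0015, -0.0015, 0.002], "delta_rot": [0.004, -0.003, 0], "claw": 10}, {"delta_pos": [-0.0015, -0.0015, 0.004], "delta_rot": [0.004, -0.003, 0], "claw": 10}, {"delta_pos": [-0.0015, -0.0015, 0.005], "delta_rot": [0.004, -0.003, 0], "claw": 10}, {"delta_pos": [-0.0015, -0.0015, 0.005], "delta_rot": [0.004, -0.003, 0], "claw": 10}]'

```text
time: 5.85
eef_pos: [0.5405, -0.2017, 0.0588]
tcp_rot: [0.992, 0.129, 0.0, -0.0]
contact_force: [-2.2, 0.6, 3.2]
opening: 0.434
```

```bash
python3 go.py .540 -.2015 .0586
```

```text
t 5.85 pos [ 0.5405 -0.2017  0.0588] f [-2.2  0.6  3.2] open 0.434 q6 [-0.53  0.78]
dp [-0.0005 -0.0004  0.0002] drot [ 0.     -0.0007  0.0006] dist 0.001
```

It touches the floor at TCP z = 0.0588 with +3.2 N, matching the predicted 0.0586. Releasing and rising.

Request:
carry_out --commands '[{"delta_pos": [0, 0, 0], "delta_rot": [0, 0, 0], "claw": 55}, {"delta_pos": [0, 0, 0], "delta_rot": [0, 0, 0], "claw": 65}, {"delta_pos": [0, 0, 0], "delta_rot": [0, 0, 0], "claw": 80}, {"delta_pos": [0, 0, 0], "delta_rot": [0, 0, 0], "claw": 90}, {"delta_pos": [0, 0, -0.02], "delta_rot": [0, 0, 0], "claw": 90}, {"delta_pos": [0, 0, -0.06], "delta_rot": [0, 0, 0], "claw": 90}, {"delta_pos": [0, 0, -0.1], "delta_rot": [0, 0, 0], "claw": 90}, {"delta_pos": [0, 0, -0.14], "delta_rot": [0, 0, 0], "claw": 90}]'

```text
time: 6.52
eef_pos: [0.5399, -0.2014, 0.1996]
tcp_rot: [0.992, 0.129, -0.0, -0.001]
contact_force: [0.9, -0.3, 0.1]
opening: 0.904
```

```bash
python3 go.py .594 .070 .185;python3 w.py 3
```

```text
t 6.52 pos [ 0.5399 -0.2014  0.1996] f [ 0.9 -0.3  0.1] open 0.904 q6 [-0.53  0.78]
dp [ 0.1217 -0.2486  0.0148] drot [-0.0012  0.0004  0.0005] dist 0.277
cap px (286, 213) r 16 medz 0.0946 xy [ 0.5401 -0.1996] cloud mid [ 0.539  -0.1996] ext [0.024 0.024 0.015] hsv [ 67. 147. 122.]
```

View pics/w3.png

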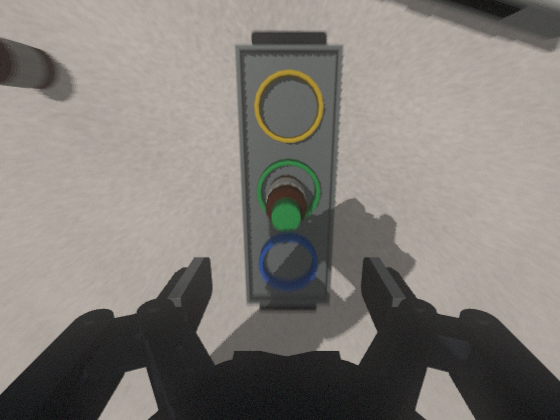

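The wrist image shows the green bottle standing upright in the green ring, with the cap at (286,213) and an axis estimate of (0.539, -0.200). Next is the yellow bottle.

Request:
carry_out --commands '[{"delta_pos": [0.1217, -0.2486, 0.014], "delta_rot": [-0.001, 0, 0], "claw": 100}, {"delta_pos": [0.1217, -0.2486, 0.014], "delta_rot": [-0.001, 0, 0], "claw": 100}, {"delta_pos": [0.1217, -0.2486, 0.014], "delta_rot": [-0.001, 0, 0], "claw": 100}, {"delta_pos": [0.1217, -0.2486, 0.014], "delta_rot": [-0.001, 0, 0], "claw": 100}, {"delta_pos": [0.1217, -0.2486, 0.014], "delta_rot": [-0.001, 0, 0], "claw": 100}, {"delta_pos": [0.1217, -0.2486, 0.014], "delta_rot": [-0.001, 0, 0], "claw": 100}, {"delta_pos": [0.1217, -0.2486, 0.014], "delta_rot": [-0.001, 0, 0], "claw": 100}, {"delta_pos": [0.1217, -0.2486, 0.014], "delta_rot": [-0.001, 0, 0], "claw": 100}]'

```text
time: 7.23
eef_pos: [0.5988, 0.0722, 0.1946]
tcp_rot: [0.991, 0.132, 0.007, 0.004]
contact_force: [-0.6, -0.3, 0.4]
opening: 0.999
```

Request:
carry_out --commands '[{"delta_pos": [0, 0, 0], "delta_rot": [0, 0, 0], "claw": 100}, {"delta_pos": [0, 0, 0], "delta_rot": [0, 0, 0], "claw": 100}]'

```text
time: 7.4
eef_pos: [0.5985, 0.0724, 0.1941]
tcp_rot: [0.991, 0.132, 0.006, 0.004]
contact_force: [-0.5, -0.6, 0.4]
opening: 1.003
```

```bash
python3 w.py 4; python3 go.py .594 .070 .05
```

```text
cap px (198, 46) r 53 medz 0.0838 xy [0.7038 0.1645] cloud mid [0.7045 0.1651] ext [0.067 0.067 0.004] hsv [ 10.  11. 126.]
cap px (161, 200) r 17 medz 0.0907 xy [0.5873 0.1734] cloud mid [0.5847 0.175 ] ext [0.024 0.025 0.011] hsv [15. 19. 57.]
cap px (287, 218) r 15 medz 0.0908 xy [0.598  0.0716] cloud mid [0.5963 0.0711] ext [0.024 0.024 0.011] hsv [ 23. 165. 154.]
t 7.45 pos [0.5986 0.0716 0.1943] f [0.7 0.  0.6] open 1.004 q6 [-0.05  1.26]
dp [-0.0065 -0.0012  0.1442] drot [ 0.0105 -0.0116  0.0058] dist 0.144
```

Request:
carry_out --commands '[{"delta_pos": [-0.004, -0.001, 0.03], "delta_rot": [0.01, -0.012, 0.006], "claw": 100}, {"delta_pos": [-0.005, -0.0015, 0.06], "delta_rot": [0.01, -0.012, 0.006], "claw": 100}, {"delta_pos": [-0.005, -0.002, 0.09], "delta_rot": [0.01, -0.012, 0.006], "claw": 100}, {"delta_pos": [-0.005, -0.002, 0.115], "delta_rot": [0.01, -0.012, 0.006], "claw": 100}, {"delta_pos": [-0.005, -0.002, 0.135], "delta_rot": [0.01, -0.012, 0.006], "claw": 100}, {"delta_pos": [-0.005, -0.002, 0.141], "delta_rot": [0.01, -0.012, 0.006], "claw": 100}, {"delta_pos": [-0.005, -0.002, 0.141], "delta_rot": [0.01, -0.012, 0.006], "claw": 60}, {"delta_pos": [-0.005, -0.002, 0.141], "delta_rot": [0.01, -0.012, 0.006], "claw": 60}]'

```text
time: 8.12
eef_pos: [0.5957, 0.0703, 0.0539]
tcp_rot: [0.992, 0.128, 0.0, 0.0]
contact_force: [-0.4, 0.4, 1.1]
opening: 0.752
```

```bash
python3 go.py .5955 .071 .053
```

```text
t 8.12 pos [0.5957 0.0703 0.0539] f [-0.4  0.4  1.1] open 0.752 q6 [-0.05  1.26]
dp [-0.     -0.0008  0.0009] drot [ 0.0008 -0.0004 -0.0016] dist 0.001
```

Request:
carry_out --commands '[{"delta_pos": [0, 0, 0], "delta_rot": [0, 0, 0], "claw": 40}, {"delta_pos": [0, 0, 0], "delta_rot": [0, 0, 0], "claw": 25}, {"delta_pos": [0, 0, 0], "delta_rot": [0, 0, 0], "claw": 10}, {"delta_pos": [0, 0, 0], "delta_rot": [0, 0, 0], "claw": 10}, {"delta_pos": [0, 0, 0], "delta_rot": [0, 0, 0], "claw": 10}, {"delta_pos": [0, 0, 0], "delta_rot": [0, 0, 0], "claw": 10}]'

```text
time: 8.62
eef_pos: [0.5974, 0.0701, 0.0564]
tcp_rot: [0.992, 0.128, 0.002, 0.001]
contact_force: [-0.6, -0.2, 6.5]
opening: 0.43
```

```bash
python3 go.py .5955 .071 .2
```

```text
t 8.62 pos [0.5974 0.0701 0.0564] f [-0.6 -0.2  6.5] open 0.43 q6 [-0.05  1.26]
dp [-0.001  -0.001  -0.1437] drot [ 0.0026 -0.0042 -0.0012] dist 0.144
```

Request:
carry_out --commands '[{"delta_pos": [0, 0, -0.01], "delta_rot": [0.003, -0.004, 0], "claw": 10}, {"delta_pos": [0, 0, -0.03], "delta_rot": [0.003, -0.004, 0], "claw": 10}, {"delta_pos": [0, 0, -0.06], "delta_rot": [0.003, -0.004, 0], "claw": 10}, {"delta_pos": [0, 0, -0.09], "delta_rot": [0.003, -0.004, 0], "claw": 10}, {"delta_pos": [0, 0, -0.12], "delta_rot": [0.003, -0.004, 0], "claw": 10}, {"delta_pos": [0, 0, -0.14], "delta_rot": [0.003, -0.004, 0], "claw": 10}, {"delta_pos": [0, 0, -0.144], "delta_rot": [0.003, -0.004, 0], "claw": 10}]'

```text
time: 9.2
eef_pos: [0.599, 0.0704, 0.2062]
tcp_rot: [0.992, 0.128, 0.005, 0.001]
contact_force: [0.2, 0.6, -0.5]
opening: 0.428
```

```bash
python3 go.py .6214 -.180 .18
```

```text
t 9.2 pos [0.599  0.0704 0.2062] f [ 0.2  0.6 -0.5] open 0.428 q6 [-0.05  1.26]
dp [-0.0423  0.2478  0.0263] drot [ 0.0022 -0.0088 -0.0008] dist 0.253
```

Request:
carry_out --commands '[{"delta_pos": [-0.004, 0.02, 0.0], "delta_rot": [0.002, -0.009, 0], "claw": 10}, {"delta_pos": [-0.01, 0.055, 0.0], "delta_rot": [0.002, -0.009, 0], "claw": 10}, {"delta_pos": [-0.016, 0.095, 0.0], "delta_rot": [0.002, -0.009, 0], "claw": 10}, {"delta_pos": [-0.023, 0.135, 0.0], "delta_rot": [0.002, -0.009, 0], "claw": 10}, {"delta_pos": [-0.03, 0.175, 0.005], "delta_rot": [0.002, -0.009, 0], "claw": 10}, {"delta_pos": [-0.036, 0.21, 0.01], "delta_rot": [0.002, -0.009, 0], "claw": 10}, {"delta_pos": [-0.04, 0.235, 0.02], "delta_rot": [0.002, -0.009, 0], "claw": 10}, {"delta_pos": [-0.042, 0.247, 0.026], "delta_rot": [0.002, -0.009, 0], "claw": 10}]'

```text
time: 9.87
eef_pos: [0.6203, -0.1822, 0.1778]
tcp_rot: [0.992, 0.127, -0.001, -0.0]
contact_force: [0.1, -0.7, -2.0]
opening: 0.438
```

Request:
carry_out --commands '[{"delta_pos": [0, 0, 0], "delta_rot": [0, 0, 0], "claw": 10}, {"delta_pos": [0, 0, 0], "delta_rot": [0, 0, 0], "claw": 10}]'

```text
time: 10.03
eef_pos: [0.619, -0.1818, 0.1755]
tcp_rot: [0.992, 0.126, -0.003, -0.002]
contact_force: [0.1, 0.4, -1.3]
opening: 0.432
```

```bash
python3 go.py .6214 -.180 .12
```

```text
t 10.03 pos [ 0.619  -0.1818  0.1755] f [ 0.1  0.4 -1.3] open 0.432 q6 [-0.44  0.88]
dp [ 0.0031 -0.0009  0.0555] drot [-0.0045  0.0061 -0.0052] dist 0.056
```

Request:
carry_out --commands '[{"delta_pos": [0.003, -0.001, 0.02], "delta_rot": [-0.004, 0.006, -0.005], "claw": 10}, {"delta_pos": [0.003, -0.001, 0.045], "delta_rot": [-0.004, 0.006, -0.005], "claw": 10}, {"delta_pos": [0.003, -0.001, 0.065], "delta_rot": [-0.004, 0.006, -0.005], "claw": 10}, {"delta_pos": [0.003, -0.001, 0.08], "delta_rot": [-0.004, 0.006, -0.005], "claw": 10}, {"delta_pos": [0.003, -0.001, 0.08], "delta_rot": [-0.004, 0.006, -0.005], "claw": 10}, {"delta_pos": [0.003, -0.001, 0.08], "delta_rot": [-0.004, 0.006, -0.005], "claw": 10}]'

```text
time: 10.53
eef_pos: [0.6206, -0.1777, 0.0948]
tcp_rot: [0.992, 0.13, -0.001, -0.001]
contact_force: [1.0, -0.0, -1.1]
opening: 0.435
```

```bash
python3 go.py .6214 -.180 .0604; python3 - <<'E'
from h import *
for n in("side",):
    p,d=ctrl.read_camera(n); cv2.imwrite(f"pics/{n}2.png",cv2.resize(p[80:200,200:400,::-1],None,fx=4,fy=4))
E
```

```text
t 10.53 pos [ 0.6206 -0.1777  0.0948] f [ 1.  -0.  -1.1] open 0.435 q6 [-0.44  0.87]
dp [0.0002 0.0025 0.0344] drot [-0.0023  0.0018  0.0018] dist 0.035
```

View pics/side2.png

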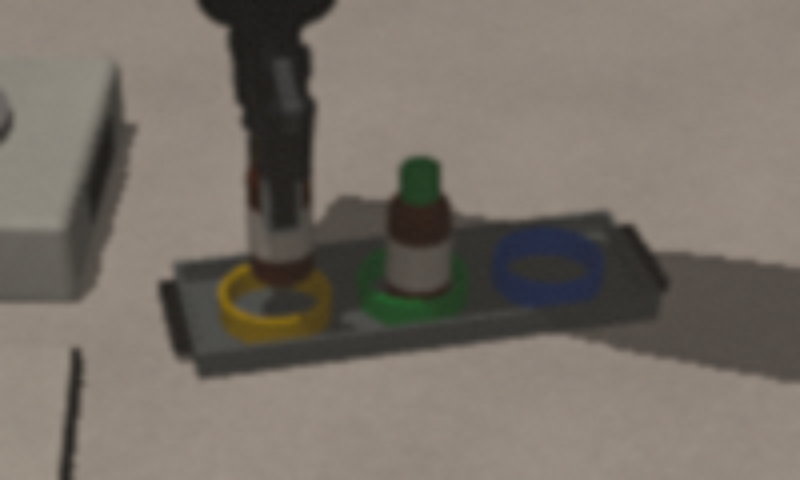

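The zoomed side view shows the yellow bottle's foot at (285,275), over the yellow ring at (275,298). It is still about 35 mm up, which accounts for the offset. The green bottle stands inside its ring. Lowering.

Request:
carry_out --commands '[{"delta_pos": [0, 0.0025, 0.012], "delta_rot": [-0.002, 0.002, 0.002], "claw": 10}, {"delta_pos": [0, 0.0025, 0.022], "delta_rot": [-0.002, 0.002, 0.002], "claw": 10}, {"delta_pos": [0, 0.0025, 0.029], "delta_rot": [-0.002, 0.002, 0.002], "claw": 10}, {"delta_pos": [0, 0.0025, 0.032], "delta_rot": [-0.002, 0.002, 0.002], "claw": 10}, {"delta_pos": [0, 0.0025, 0.034], "delta_rot": [-0.002, 0.002, 0.002], "claw": 10}, {"delta_pos": [0, 0.0025, 0.035], "delta_rot": [-0.002, 0.002, 0.002], "claw": 10}, {"delta_pos": [0, 0.0025, 0.035], "delta_rot": [-0.002, 0.002, 0.002], "claw": 10}]'

```text
time: 11.17
eef_pos: [0.6223, -0.181, 0.0612]
tcp_rot: [0.992, 0.128, 0.001, 0.001]
contact_force: [0.4, 0.4, -0.4]
opening: 0.434
```

```bash
python3 go.py .6214 -.180 .0604
```

```text
t 11.17 pos [ 0.6223 -0.181   0.0612] f [ 0.4  0.4 -0.4] open 0.434 q6 [-0.44  0.87]
dp [-0.0006 -0.0012  0.0008] drot [ 0.0016 -0.0025 -0.0006] dist 0.002
```

Request:
carry_out --commands '[{"delta_pos": [-0.0005, -0.001, 0.001], "delta_rot": [0.002, -0.002, 0], "claw": 10}, {"delta_pos": [-0.0005, -0.001, 0.002], "delta_rot": [0.002, -0.002, 0], "claw": 10}, {"delta_pos": [-0.0005, -0.001, 0.002], "delta_rot": [0.002, -0.002, 0], "claw": 10}]'

```text
time: 11.42
eef_pos: [0.622, -0.1803, 0.0604]
tcp_rot: [0.992, 0.128, 0.001, -0.0]
contact_force: [-2.4, 0.9, 4.1]
opening: 0.431
```

```bash
python3 go.py .6214 -.180 .0604
```

```text
t 11.42 pos [ 0.622  -0.1803  0.0604] f [-2.4  0.9  4.1] open 0.431 q6 [-0.44  0.87]
dp [-0.0005 -0.0004  0.    ] drot [ 0.0001 -0.001  -0.0006] dist 0.001
```

Contact with the floor at +4.1 N, at the predicted height. Releasing.

Request:
carry_out --commands '[{"delta_pos": [0, 0, 0], "delta_rot": [0, 0, 0], "claw": 55}, {"delta_pos": [0, 0, 0], "delta_rot": [0, 0, 0], "claw": 65}, {"delta_pos": [0, 0, 0], "delta_rot": [0, 0, 0], "claw": 80}, {"delta_pos": [0, 0, 0], "delta_rot": [0, 0, 0], "claw": 90}, {"delta_pos": [0, 0, -0.02], "delta_rot": [0, 0, 0], "claw": 90}, {"delta_pos": [0, 0, -0.06], "delta_rot": [0, 0, 0], "claw": 90}, {"delta_pos": [0, 0, -0.1], "delta_rot": [0, 0, 0], "claw": 90}, {"delta_pos": [0, 0, -0.14], "delta_rot": [0, 0, 0], "claw": 90}]'

```text
time: 12.08
eef_pos: [0.6213, -0.1801, 0.2011]
tcp_rot: [0.992, 0.128, -0.0, -0.0]
contact_force: [1.3, -0.8, -0.5]
opening: 0.9
```

```bash
python3 go.py .4315 .2955 .205;python3 w.py 5
```

```text
t 12.08 pos [ 0.6213 -0.1801  0.2011] f [ 1.3 -0.8 -0.5] open 0.9 q6 [-0.44  0.87]
dp [-0.0625 -0.5083 -0.0033] drot [-0.001   0.0003 -0.0007] dist 0.512
cap px (287, 213) r 16 medz 0.0947 xy [ 0.6218 -0.1789] cloud mid [ 0.6207 -0.1791] ext [0.025 0.024 0.015] hsv [ 23. 180. 165.]
```

View pics/w5.png

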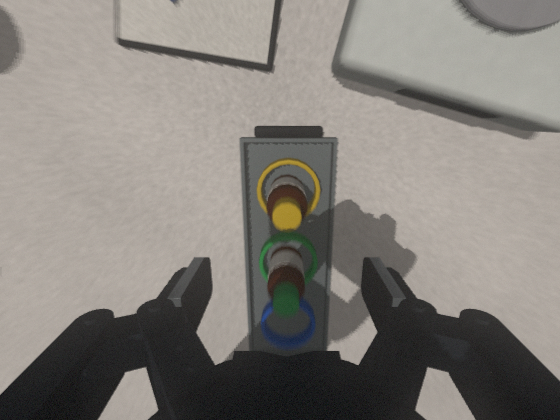

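The yellow bottle is upright in the yellow ring, with its cap at (287,213). Now the blue bottle.

Request:
carry_out --commands '[{"delta_pos": [-0.0625, -0.508, -0.005], "delta_rot": [0, 0, 0], "claw": 100}, {"delta_pos": [-0.0625, -0.508, -0.005], "delta_rot": [0, 0, 0], "claw": 100}, {"delta_pos": [-0.0625, -0.508, -0.005], "delta_rot": [0, 0, 0], "claw": 100}, {"delta_pos": [-0.0625, -0.508, -0.005], "delta_rot": [0, 0, 0], "claw": 100}, {"delta_pos": [-0.0625, -0.508, -0.005], "delta_rot": [0, 0, 0], "claw": 100}, {"delta_pos": [-0.0625, -0.508, -0.005], "delta_rot": [0, 0, 0], "claw": 100}, {"delta_pos": [-0.0625, -0.508, -0.005], "delta_rot": [0, 0, 0], "claw": 100}, {"delta_pos": [-0.0625, -0.508, -0.005], "delta_rot": [0, 0, 0], "claw": 100}]'

```text
time: 12.8
eef_pos: [0.499, 0.1315, 0.2078]
tcp_rot: [0.992, 0.128, 0.007, 0.004]
contact_force: [0.9, 0.4, 0.7]
opening: 1.001
```

```bash
python3 go.py .4315 .2955 .205
```

```text
t 12.8 pos [0.499  0.1315 0.2078] f [0.9 0.4 0.7] open 1.001 q6 [0.06 1.38]
dp [-0.0236 -0.1758  0.0007] drot [ 0.0101 -0.0137 -0.0008] dist 0.177
```

Request:
carry_out --commands '[{"delta_pos": [-0.0236, -0.1758, 0.0], "delta_rot": [0.01, -0.014, -0.001], "claw": 100}, {"delta_pos": [-0.0236, -0.1758, 0.0], "delta_rot": [0.01, -0.014, -0.001], "claw": 100}, {"delta_pos": [-0.0236, -0.1758, 0.0], "delta_rot": [0.01, -0.014, -0.001], "claw": 100}, {"delta_pos": [-0.0236, -0.1758, 0.0], "delta_rot": [0.01, -0.014, -0.001], "claw": 100}, {"delta_pos": [-0.0236, -0.1758, 0.0], "delta_rot": [0.01, -0.014, -0.001], "claw": 100}, {"delta_pos": [-0.0236, -0.1758, 0.0], "delta_rot": [0.01, -0.014, -0.001], "claw": 100}, {"delta_pos": [-0.0236, -0.1758, 0.0], "delta_rot": [0.01, -0.014, -0.001], "claw": 100}]'

```text
time: 13.38
eef_pos: [0.4313, 0.2956, 0.2054]
tcp_rot: [0.992, 0.13, -0.0, 0.0]
contact_force: [-0.1, -0.5, -0.3]
opening: 1.001
```

```bash
python3 w.py 6; python3 go.py .4315 .296 .053
```

```text
cap px (282, 8) r 19 medz 0.0907 xy [0.5755 0.3387] cloud mid [0.5754 0.3393] ext [0.018 0.024 0.011] hsv [111. 149. 130.]
cap px (493, 61) r 22 medz 0.0905 xy [0.5831 0.1797] cloud mid [0.5844 0.176 ] ext [0.025 0.025 0.011] hsv [30. 20. 39.]
cap px (286, 208) r 15 medz 0.0907 xy [0.434  0.2977] cloud mid [0.4325 0.2974] ext [0.024 0.024 0.01 ] hsv [112. 144. 124.]
cap px (418, 237) r 15 medz 0.0905 xy [0.4386 0.1787] cloud mid [0.4365 0.1757] ext [0.025 0.024 0.011] hsv [ 22. 129.  90.]
t 13.43 pos [0.4318 0.2949 0.2055] f [ 0.5 -0.8  0.2] open 1.003 q6 [0.41 1.72]
dp [ 1.000e-04 -1.200e-03  1.525e-01] drot [0.0008 0.0003 0.0004] dist 0.153
```

View pics/w6.png

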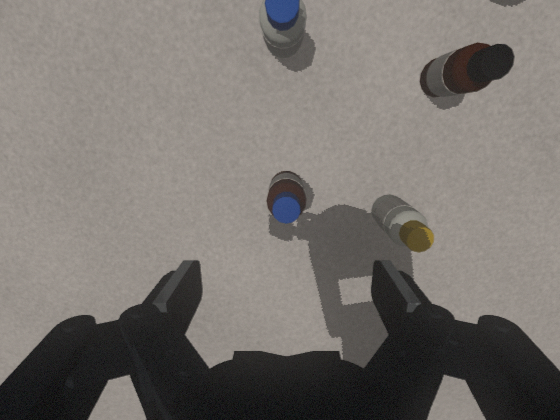

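The wrist image shows the blue cap on the amber body at (286,208), centred. The white bottle with the yellow cap at (418,237) is 120 mm away, clear of the 57 mm half-width of the open fingers. Descending.

Request:
carry_out --commands '[{"delta_pos": [0.0005, -0.0015, 0.035], "delta_rot": [0, 0, 0], "claw": 100}, {"delta_pos": [0.0005, -0.0015, 0.07], "delta_rot": [0, 0, 0], "claw": 100}, {"delta_pos": [0.0005, -0.0015, 0.1], "delta_rot": [0, 0, 0], "claw": 100}, {"delta_pos": [0.0005, -0.0015, 0.125], "delta_rot": [0, 0, 0], "claw": 100}, {"delta_pos": [0.0005, -0.0015, 0.145], "delta_rot": [0, 0, 0], "claw": 100}, {"delta_pos": [0.0005, -0.0015, 0.152], "delta_rot": [0, 0, 0], "claw": 100}, {"delta_pos": [0.0005, -0.0015, 0.152], "delta_rot": [0, 0, 0], "claw": 60}, {"delta_pos": [0.0005, -0.0015, 0.152], "delta_rot": [0, 0, 0], "claw": 60}]'

```text
time: 14.1
eef_pos: [0.4329, 0.2956, 0.054]
tcp_rot: [0.992, 0.128, 0.0, 0.0]
contact_force: [1.1, 0.5, -0.1]
opening: 0.75
```

```bash
python3 go.py .432 .2965 .053
```

```text
t 14.1 pos [0.4329 0.2956 0.054 ] f [ 1.1  0.5 -0.1] open 0.75 q6 [0.41 1.72]
dp [-0.0007 -0.0011  0.001 ] drot [ 0.0009 -0.0003 -0.0013] dist 0.002
```

Request:
carry_out --commands '[{"delta_pos": [-0.0005, -0.001, 0], "delta_rot": [0, 0, 0], "claw": 40}, {"delta_pos": [-0.0005, -0.001, 0], "delta_rot": [0, 0, 0], "claw": 25}, {"delta_pos": [-0.0005, -0.001, 0], "delta_rot": [0, 0, 0], "claw": 10}, {"delta_pos": [-0.0005, -0.001, 0], "delta_rot": [0, 0, 0], "claw": 10}, {"delta_pos": [-0.0005, -0.001, 0], "delta_rot": [0, 0, 0], "claw": 10}, {"delta_pos": [-0.0005, -0.001, 0], "delta_rot": [0, 0, 0], "claw": 10}]'

```text
time: 14.6
eef_pos: [0.4339, 0.297, 0.0562]
tcp_rot: [0.992, 0.128, 0.002, 0.0]
contact_force: [0.9, -1.4, 7.1]
opening: 0.433
```

```bash
python3 go.py .432 .2965 .205
```

```text
t 14.6 pos [0.4339 0.297  0.0562] f [ 0.9 -1.4  7.1] open 0.433 q6 [0.41 1.72]
dp [-1.300e-03  1.000e-04 -1.488e-01] drot [ 0.001  -0.0046 -0.0008] dist 0.149
```

Request:
carry_out --commands '[{"delta_pos": [0, 0, -0.01], "delta_rot": [0.001, -0.005, 0], "claw": 10}, {"delta_pos": [0, 0, -0.03], "delta_rot": [0.001, -0.005, 0], "claw": 10}, {"delta_pos": [0, 0, -0.06], "delta_rot": [0.001, -0.005, 0], "claw": 10}, {"delta_pos": [0, 0, -0.09], "delta_rot": [0.001, -0.005, 0], "claw": 10}, {"delta_pos": [0, 0, -0.12], "delta_rot": [0.001, -0.005, 0], "claw": 10}, {"delta_pos": [0, 0, -0.145], "delta_rot": [0.001, -0.005, 0], "claw": 10}, {"delta_pos": [0, 0, -0.15], "delta_rot": [0.001, -0.005, 0], "claw": 10}]'

```text
time: 15.18
eef_pos: [0.4352, 0.2982, 0.2116]
tcp_rot: [0.992, 0.128, 0.004, -0.001]
contact_force: [1.0, 0.7, -0.4]
opening: 0.434
```

```bash
python3 go.py .48 .05 .21
```

```text
t 15.18 pos [0.4352 0.2982 0.2116] f [ 1.   0.7 -0.4] open 0.434 q6 [0.41 1.72]
dp [-0.0199  0.2514  0.001 ] drot [-0.0017 -0.0088 -0.0004] dist 0.252
```

Request:
carry_out --commands '[{"delta_pos": [-0.002, 0.02, 0.0], "delta_rot": [-0.002, -0.009, 0], "claw": 10}, {"delta_pos": [-0.005, 0.055, 0.0], "delta_rot": [-0.002, -0.009, 0], "claw": 10}, {"delta_pos": [-0.008, 0.095, 0.0], "delta_rot": [-0.002, -0.009, 0], "claw": 10}, {"delta_pos": [-0.011, 0.135, 0.0], "delta_rot": [-0.002, -0.009, 0], "claw": 10}, {"delta_pos": [-0.014, 0.175, 0.0], "delta_rot": [-0.002, -0.009, 0], "claw": 10}, {"delta_pos": [-0.017, 0.21, 0.0], "delta_rot": [-0.002, -0.009, 0], "claw": 10}, {"delta_pos": [-0.019, 0.24, 0.0], "delta_rot": [-0.002, -0.009, 0], "claw": 10}, {"delta_pos": [-0.02, 0.251, 0.0], "delta_rot": [-0.002, -0.009, 0], "claw": 10}]'

```text
time: 15.85
eef_pos: [0.4795, 0.0473, 0.2094]
tcp_rot: [0.992, 0.127, -0.001, 0.0]
contact_force: [-0.7, 0.3, -1.6]
opening: 0.431
```

```bash
python3 go.py .4585 -.223 .2
```

```text
t 15.85 pos [0.4795 0.0473 0.2094] f [-0.7  0.3 -1.6] open 0.431 q6 [-0.11  1.21]
dp [-0.0883  0.2563  0.0098] drot [ 0.0007  0.0024 -0.0036] dist 0.271
```

Request:
carry_out --commands '[{"delta_pos": [-0.008, 0.02, 0.0], "delta_rot": [0, 0.002, -0.003], "claw": 10}, {"delta_pos": [-0.02, 0.055, 0.0], "delta_rot": [0, 0.002, -0.003], "claw": 10}, {"delta_pos": [-0.033, 0.093, 0.0], "delta_rot": [0, 0.002, -0.003], "claw": 10}, {"delta_pos": [-0.047, 0.132, 0.0], "delta_rot": [0, 0.002, -0.003], "claw": 10}, {"delta_pos": [-0.06, 0.17, 0.003], "delta_rot": [0, 0.002, -0.003], "claw": 10}, {"delta_pos": [-0.073, 0.208, 0.006], "delta_rot": [0, 0.002, -0.003], "claw": 10}, {"delta_pos": [-0.083, 0.24, 0.009], "delta_rot": [0, 0.002, -0.003], "claw": 10}, {"delta_pos": [-0.088, 0.256, 0.01], "delta_rot": [0, 0.002, -0.003], "claw": 10}]'

```text
time: 16.52
eef_pos: [0.4577, -0.2251, 0.198]
tcp_rot: [0.992, 0.127, -0.001, -0.0]
contact_force: [-0.7, 0.5, -1.1]
opening: 0.429
```

Request:
carry_out --commands '[{"delta_pos": [0, 0, 0], "delta_rot": [0, 0, 0], "claw": 10}, {"delta_pos": [0, 0, 0], "delta_rot": [0, 0, 0], "claw": 10}]'

```text
time: 16.68
eef_pos: [0.457, -0.2249, 0.1962]
tcp_rot: [0.992, 0.126, -0.002, -0.002]
contact_force: [0.2, 0.3, -1.2]
opening: 0.426
```

```bash
python3 go.py .4585 -.223 .1
```

```text
t 16.68 pos [ 0.457  -0.2249  0.1962] f [ 0.2  0.3 -1.2] open 0.426 q6 [-0.66  0.66]
dp [ 0.0023 -0.0011  0.0962] drot [-0.0035  0.0034 -0.0051] dist 0.096
```

Request:
carry_out --commands '[{"delta_pos": [0.002, -0.001, 0.02], "delta_rot": [-0.003, 0.003, -0.005], "claw": 10}, {"delta_pos": [0.002, -0.001, 0.045], "delta_rot": [-0.003, 0.003, -0.005], "claw": 10}, {"delta_pos": [0.002, -0.001, 0.07], "delta_rot": [-0.003, 0.003, -0.005], "claw": 10}, {"delta_pos": [0.002, -0.001, 0.09], "delta_rot": [-0.003, 0.003, -0.005], "claw": 10}, {"delta_pos": [0.002, -0.001, 0.1], "delta_rot": [-0.003, 0.003, -0.005], "claw": 10}, {"delta_pos": [0.002, -0.001, 0.1], "delta_rot": [-0.003, 0.003, -0.005], "claw": 10}]'

```text
time: 17.18
eef_pos: [0.4566, -0.2202, 0.0931]
tcp_rot: [0.992, 0.13, -0.003, -0.003]
contact_force: [-0.5, 0.4, -2.2]
opening: 0.436
```

```bash
python3 go.py .4585 -.223 .0602; python3 - <<'E'
from h import *
for n in("side",):
    p,d=ctrl.read_camera(n); cv2.imwrite(f"pics/{n}3.png",cv2.resize(p[80:200,200:400,::-1],None,fx=4,fy=4))
E
```

```text
t 17.18 pos [ 0.4566 -0.2202  0.0931] f [-0.5  0.4 -2.2] open 0.436 q6 [-0.65  0.66]
dp [0.0012 0.0034 0.0329] drot [-0.0062  0.0044  0.0017] dist 0.033
```

View pics/side3.png

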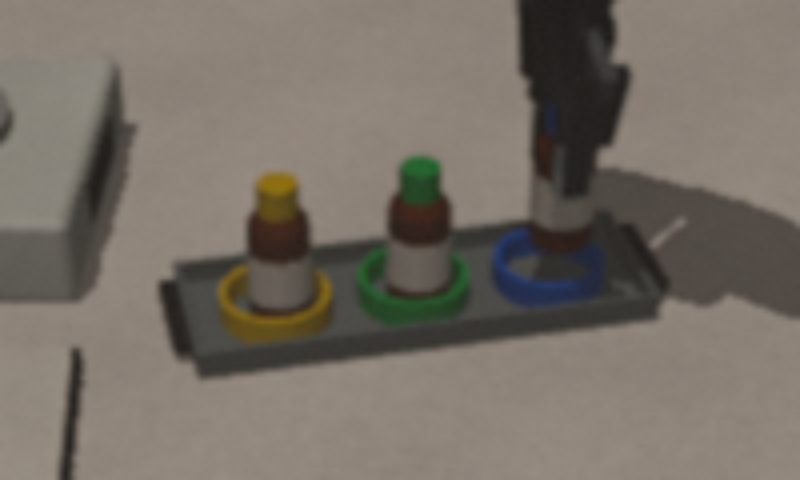

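The zoomed side view shows the yellow and green bottles standing in their rings. The blue bottle's foot at (562,240) hangs over the blue ring at (548,265), still 33 mm up. Lowering.

Request:
carry_out --commands '[{"delta_pos": [0.001, 0.003, 0.01], "delta_rot": [-0.006, 0.004, 0.001], "claw": 10}, {"delta_pos": [0.001, 0.003, 0.02], "delta_rot": [-0.006, 0.004, 0.001], "claw": 10}, {"delta_pos": [0.001, 0.003, 0.027], "delta_rot": [-0.006, 0.004, 0.001], "claw": 10}, {"delta_pos": [0.001, 0.003, 0.031], "delta_rot": [-0.006, 0.004, 0.001], "claw": 10}, {"delta_pos": [0.001, 0.003, 0.033], "delta_rot": [-0.006, 0.004, 0.001], "claw": 10}, {"delta_pos": [0.001, 0.003, 0.034], "delta_rot": [-0.006, 0.004, 0.001], "claw": 10}, {"delta_pos": [0.001, 0.003, 0.034], "delta_rot": [-0.006, 0.004, 0.001], "claw": 10}]'

```text
time: 17.82
eef_pos: [0.4595, -0.224, 0.0612]
tcp_rot: [0.992, 0.129, 0.001, 0.001]
contact_force: [-0.2, 0.4, -1.1]
opening: 0.433
```

```bash
python3 go.py .4585 -.223 .0602
```

```text
t 17.82 pos [ 0.4595 -0.224   0.0612] f [-0.2  0.4 -1.1] open 0.433 q6 [-0.65  0.66]
dp [-0.0007 -0.0012  0.001 ] drot [ 0.0029 -0.0019  0.0004] dist 0.002
```

Request:
carry_out --commands '[{"delta_pos": [-0.0005, -0.001, 0.001], "delta_rot": [0.003, -0.002, 0], "claw": 10}, {"delta_pos": [-0.0005, -0.001, 0.002], "delta_rot": [0.003, -0.002, 0], "claw": 10}, {"delta_pos": [-0.0005, -0.001, 0.002], "delta_rot": [0.003, -0.002, 0], "claw": 10}]'

```text
time: 18.07
eef_pos: [0.4591, -0.2234, 0.0603]
tcp_rot: [0.992, 0.129, -0.0, -0.0]
contact_force: [-2.0, 0.8, 4.5]
opening: 0.429
```

```bash
python3 go.py .4585 -.223 .0602
```

```text
t 18.07 pos [ 0.4591 -0.2234  0.0603] f [-2.   0.8  4.5] open 0.429 q6 [-0.65  0.66]
dp [-0.0004 -0.0005  0.0001] drot [-0.      0.0001  0.0004] dist 0.001
```

Seated at +4.5 N. Releasing and rising.

Request:
carry_out --commands '[{"delta_pos": [0, 0, 0], "delta_rot": [0, 0, 0], "claw": 55}, {"delta_pos": [0, 0, 0], "delta_rot": [0, 0, 0], "claw": 65}, {"delta_pos": [0, 0, 0], "delta_rot": [0, 0, 0], "claw": 80}, {"delta_pos": [0, 0, 0], "delta_rot": [0, 0, 0], "claw": 90}, {"delta_pos": [0, 0, -0.02], "delta_rot": [0, 0, 0], "claw": 90}, {"delta_pos": [0, 0, -0.06], "delta_rot": [0, 0, 0], "claw": 90}, {"delta_pos": [0, 0, -0.1], "delta_rot": [0, 0, 0], "claw": 90}, {"delta_pos": [0, 0, -0.14], "delta_rot": [0, 0, 0], "claw": 90}]'

```text
time: 18.73
eef_pos: [0.4585, -0.223, 0.2012]
tcp_rot: [0.992, 0.129, -0.001, -0.001]
contact_force: [0.8, -1.5, -0.1]
opening: 0.902
```

```bash
python3 w.py 7; python3 go.py .40 -.45 .25
```

```text
cap px (286, 108) r 17 medz 0.0948 xy [ 0.539  -0.1998] cloud mid [ 0.5388 -0.1999] ext [0.025 0.024 0.006] hsv [ 67. 145. 128.]
cap px (287, 213) r 16 medz 0.0947 xy [ 0.4585 -0.2225] cloud mid [ 0.4574 -0.2228] ext [0.025 0.025 0.015] hsv [110. 166. 138.]
t 18.78 pos [ 0.4627 -0.2259  0.2113] f [ 4.1 -1.1  5.8] open 0.896 q6 [-0.65  0.66]
dp [-0.1176  0.201  -0.0374] drot [ 0.0118 -0.0093  0.0007] dist 0.236
```

Request:
carry_out --commands '[{"delta_pos": [-0.1, 0.2, -0.037], "delta_rot": [0, 0, 0], "claw": 90}, {"delta_pos": [-0.1, 0.2, -0.037], "delta_rot": [0, 0, 0], "claw": 90}, {"delta_pos": [-0.1, 0.2, -0.037], "delta_rot": [0, 0, 0], "claw": 90}, {"delta_pos": [-0.1, 0.2, -0.037], "delta_rot": [0, 0, 0], "claw": 90}, {"delta_pos": [-0.1, 0.2, -0.037], "delta_rot": [0, 0, 0], "claw": 90}, {"delta_pos": [-0.1, 0.2, -0.037], "delta_rot": [0, 0, 0], "claw": 90}, {"delta_pos": [-0.1, 0.2, -0.037], "delta_rot": [0, 0, 0], "claw": 90}, {"delta_pos": [-0.1, 0.2, -0.037], "delta_rot": [0, 0, 0], "claw": 90}]'

```text
time: 19.45
eef_pos: [0.4163, -0.4455, 0.2494]
tcp_rot: [0.992, 0.128, 0.005, 0.005]
contact_force: [-0.1, 0.1, -0.7]
opening: 0.895
```

```bash
python3 - <<'E'
from h import *
for n in("top","side"):
    p,d=ctrl.read_camera(n); np.savez(f"pics/{n}9.npz",p=p,d=d); cv2.imwrite(f"pics/{n}9.png",p[:,:,::-1])
a=cv2.imread("pics/top9.png");b=cv2.imread("pics/side9.png")
cv2.imwrite("pics/both9.png",np.hstack([a[160:340,100:450],b[100:280,200:550]]))
E
python3 m.py 9 | grep -E "^(top|side)"
```

```text
top px [231. 138.] 408 ztop 0.0872 xy [[0.6936, 0.1596], [0.6987, 0.1624]] d [0.065 0.065] hsv [ 9. 11. 88.]
top px [131. 192.] 317 ztop 0.0942 xy [[0.5756, 0.3366], [0.5751, 0.3365]] d [0.022 0.024] hsv [110. 195. 105.]
top px [217. 200.] 291 ztop 0.0944 xy [[0.5811, 0.1728], [0.5809, 0.1727]] d [0.024 0.024] hsv [90. 28. 18.]
top px [405. 206.] 335 ztop 0.0985 xy [[0.6178, -0.1808], [0.6178, -0.1808]] d [0.024 0.022] hsv [ 23. 184. 122.]
top px [414. 250.] 357 ztop 0.0982 xy [[0.536, -0.2015], [0.5362, -0.2016]] d [0.024 0.025] hsv [ 67. 166.  88.]
top px [203. 279.] 322 ztop 0.0944 xy [[0.4333, 0.1728], [0.4336, 0.1728]] d [0.024 0.024] hsv [ 23. 176. 130.]
top px [424. 297.] 381 ztop 0.0981 xy [[0.4547, -0.2245], [0.455, -0.2242]] d [0.024 0.025] hsv [110. 203. 101.]
side px [339. 124.] 210 ztop 0.0962 xy [[0.4569, -0.2209], [0.4573, -0.2187]] d [0.023 0.026] hsv [113. 129. 101.]
side px [304. 128.] 208 ztop 0.0963 xy [[0.5386, -0.1983], [0.5388, -0.1979]] d [0.023 0.023] hsv [ 62. 121.  93.]
side px [268. 132.] 213 ztop 0.0963 xy [[0.6203, -0.177], [0.6205, -0.1774]] d [0.024 0.029] hsv [ 22. 187. 126.]
side px [274. 244.] 362 ztop 0.0926 xy [[0.5834, 0.1785], [0.5831, 0.1792]] d [0.024 0.025] hsv [14. 40. 44.]
side px [362. 246.] 366 ztop 0.0931 xy [[0.4361, 0.1786], [0.4366, 0.1798]] d [0.023 0.025] hsv [ 22. 200. 137.]
side px [270. 326.] 518 ztop 0.0928 xy [[0.578, 0.3418], [0.5781, 0.3417]] d [0.023 0.025] hsv [112. 151. 111.]
```

View pics/both9.png

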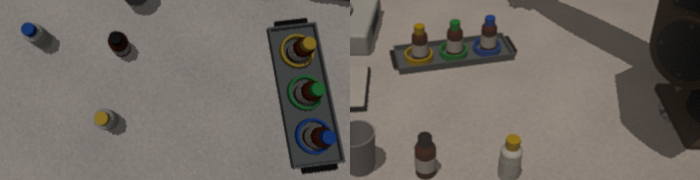

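Both views show the three amber bottles upright in their own rings. Cap centres are within about 3 mm of the collar centres, and the tops are 4 mm higher than on the bench, as the tray floor should make them. The look-alikes and the beaker have not moved, and the gripper is clear. I'll let the arm settle and hand in.

Request:
carry_out --commands '[{"delta_pos": [0, 0, 0], "delta_rot": [0, 0, 0], "claw": 90}, {"delta_pos": [0, 0, 0], "delta_rot": [0, 0, 0], "claw": 90}, {"delta_pos": [0, 0, 0], "delta_rot": [0, 0, 0], "claw": 90}, {"delta_pos": [0, 0, 0], "delta_rot": [0, 0, 0], "claw": 90}]'

```text
time: 19.88
eef_pos: [0.4171, -0.4426, 0.2486]
tcp_rot: [0.992, 0.13, 0.005, 0.004]
contact_force: [0.3, -0.5, 0.7]
opening: 0.902
```

```bash
python3 -c "
from plant import ctrl
s=ctrl.get_state();print(s['time'],s['eef_pos'],s['contact_force']);print(ctrl.sign_off())"
```

```text
19.8833 [ 0.41714999 -0.44255268  0.24864609] [ 0.31811655 -0.47164953  0.72148462]
the job is handed in; nothing more can be done
None
```

All three amber bottles (green, yellow and blue caps) are standing upright in the collars of their own colours. I handed the job in at 19.9 s of the 80 s allowed; the hand-in reports no verdict.

- **Placing:** I lowered each bottle until it touched the carrier floor, at 3–4.5 N, and only then opened the fingers.
- **Final position checks:** The top camera puts the caps within about 3 mm of the collar centres. The cap tops sit about 4 mm higher than on the bench, as they should on the carrier floor.
- **Look-alikes and beaker:** The three look-alike bottles measured within about 1 mm of where they started. The beaker measured 1–6 mm off, depending on how its centre was estimated. That scatter is in finding its rim, as its image position did not change.
- **Gripper:** It is clear of everything.
- **Disagreement:** The top and side views differed by about 2 mm in height and 2–6 mm sideways. Part of the sideways gap comes from the side view also seeing the cap's flank. It is well inside the 14 mm tolerance.

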